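# Shut and lock the cover of a machine control box

## Task

Push the half-open hinged cover of the grey control box fully shut, then set a fingertip in the wide slot of its quarter-turn fastener and turn the fastener clockwise (seen from above) all the way to its stop, so that the cover is locked. Turn it only from inside the slot, without gripping the fastener's head round its outside, do not raise the cover further open, leave the other things on the bench where they are, and finish clear of everything.

Things in the scene. Friction and masses are not known exactly. Their poses are not given: they have to be found in the camera images.
- housing: Grey sheet-steel control box bolted to the bench (it cannot move), 240 (its x) by 280 (its y) by 90 mm high, open at the top under its hinged cover. Origin: centre of its underside, on the bench. z is up; the -x side is the front, roughly towards the robot; the cover's hinge line runs along y at x = +120, z = 90 mm.
- cover (a joint): Hinge of the cover, rad: 0 = shut (to within 0.02), grows as the front edge rises. Flat grey steel plate 244 (front to back) by 284 by 5 mm, its underside level with the hinge line: when shut, its upper face is 95 mm above the bench. The stiff hinge leaves it where it is put; 2 to 3 N down near its front edge shuts it.
- cover_edge (a point): Middle of the cover's front edge, on its upper face, 244 mm from the hinge line. x points from the front edge to the hinge, y to the left (+y) end of the edge, z is the normal of the upper face. The flat corners of the cover, 100 mm to either side of the middle and 30 mm in from this edge, are free to press on.
- latch (a joint): Turn of the fastener, rad: 0 = unlocked, slot front to back; grows clockwise seen from above to a hard stop at 1.571, slot along the front edge. Locked above 1.40. Friction 0.12 N m (4 to 5 N at 28 mm from the axis); stays where left. Its tongue catches under a keeper in the box; turned while the cover is open, it keeps the cover from shutting.
- latch_slot (a point): The fastener's axis at the slot's floor (99 mm above the bench when shut), 45 mm to the front of the box's centre. The straight slot, 40 mm wide, 16 mm deep, 92 mm long, open at both ends, runs through the axis. The frame turns with it: x along the slot (to the hinge at latch = 0), y across (walls at -20 and +20 mm). A tip narrower than the slot leads it: sweep beyond a quarter turn.
- latch_rim: Outside faces of the two cheeks beside the slot; not to be gripped. The head is a bare metal disc, 94 mm across and 20 mm tall, standing on the cover's upper face, its axis 165 mm from the hinge line, half-way across the cover. Origin: on the axis at the cover's upper face; it turns with the fastener.
- bush: Loose brass bush, 48 mm outside, 45 mm tall, standing to the left (+y) of the box; leave it alone. Origin: centre of its underside.
- tin: Loose small pale screw-top tin, 60 mm across, 75 mm tall, standing to the left of the box; leave it alone. Origin: centre of its underside.
- driver: Loose screwdriver, 190 mm long, lying to the right (-y) of the box; leave it alone. Origin: on its underside, x along it.
- case: Loose flat wooden case, 130 by 70 by 30 mm, lying to the right of the box; leave it alone. Origin: centre of its underside.

How it is judged:
By the outcome, as a careful person would: the job done as asked, in the order asked, and still so for the second after the job is handed in, with the robot touching nothing.
It also fails if it takes over 48 s, if anything falls off the work surface, if the arm or the gripper's body presses on something with over 40 N, if the wrist force passes 120 N, or if a joint passes its speed limit or range.

## Robot

A 6-joint arm with a two-finger parallel gripper is mounted at the origin on the work surface. World frame = base frame: x ahead of the robot, y to its left, z up, the work surface at z = 0. Lengths are in m, angles in rad, forces in N, time in s.
With the tool pointing down it reaches from about 0.275 to 0.775 m from the base axis. Payload 14.6 kg.
Tool frame: the origin (TCP) lies midway between the tips of the shut fingers; the grasp point (between the pads) lies tcp_to_grasp behind it (tcp_to_grasp is the distance from the TCP to the grasp point, in m); z points along the fingers, y is the line along which they close (so a half turn about z gives the same grasp; the last joint's range is limited). The gripper opens to 85 mm and grips with 20 to 120 N. Pads are 22 mm wide; open, the fingers measure 114 mm over their backs; the gripper's body (76 mm by 85 mm) begins 54 mm behind the grasp point. The pads swing forward as they close: fully open they stand 13 mm farther back than shut.
Start: joints at [-1.309, 0.263, -0.048, 1.259, 0, 1.415], TCP at [0.213, -0.48, 0.231] pointing down, gripper open.
Joint ranges: [-2.65, 2.65], [-0.89, 1.7], [-1.18, 1.37], [-2.13, 2.11], [-1.35, 1.29], [-3.14, 3.14]. Speed limits (rad/s): [1.89, 1.89, 2.57, 2.79, 3.14, 3.14].

## Interface

Orientations are given as a unit quaternion [x, y, z, w].
In Python, from bench import * gives the robot as it stands.
- The arm moves only by the tool step_arm, never from a script. Its argument "moves" is a list that holds one entry, the list of rows, each a list of 7 numbers: the shift along the tool's x, y, z normalised to -1 to 1, where 1 is 40 mm, then the turn, a rotation vector about the tool's x, y, z normalised to -1 to 1, where 1 is 0.12 rad, then the opening, from -1 (shut) to 1 (fully open). A call has 1 to 10 rows; each row shifts and turns the commanded pose from where the row before left it, along the tool's axes as they then stand; what a row does not reach is not made up. A row lasts 1/12 s, in which the tool goes at most 41.7 mm and 7.16 degrees, less where a joint would pass 70% of its speed; a pose out of reach is approached as far as the arm can. A call with a number of a shift or a turn outside -1 to 1 is refused whole. A call with a gripper value outside its range is refused whole. The fingers move at their own pace and stop on an object; the grip force is fixed at half the most. Time passes only in rows, so rows that do not move let the fingers close. It gives the time, the measured TCP pose, the force, the opening and the grip force at its end, in the units of the state.
- get_obs(): the state, without advancing time (a new reading comes with each control period).
- grab_frame(name): name is "scene" or "top" or "wrist"; returns a dict with "image" (384x512x3 uint8, blue, green, red), "range_z" (384x512 float32, m along the optical axis (not along the pixel's ray), 0 where there is no reading), "fx", "fy", "cx", "cy" (pixels), "camera_from_world" (4x4, takes a point from world to camera coordinates). Camera axes: x right, y up, looking along -z (the intrinsics and any distortion apply to the point x, -y, -z); pixel columns grow to the right and rows downward; lengths in m; the calibration is good to about 2 mm. A picture is of the moment at which its call begins.
- job_done(): hands the job in; it is judged then, once.
The state is a dict: "clock": time; "qpos": joint angles; "dq": joint speeds; "effort": joint torques, N m; "tool_pos": TCP position; "eef_rot": TCP orientation; "wrist_force": force on the tool from outside, world axes, zero at the start; "wrist_torque": the same for the moment, N m; "gripper_width": opening from 0.0 (shut) to 1.0 (fully open); "gripper_force": force on a finger pad.
Only numpy, scipy, OpenCV 4.12 (cv2) and the standard library are available. Lean on these libraries where they do the work, as an engineer would, in place of code of your own. Each camera call takes 0.05 s, during which the arm holds its last target. There are 200 camera calls.

## Working session

There is one attempt and no reset: what is moved stays moved. The work goes in short steps, Python scripts to look and compute and a tool call to move; the robot and the scene stay as the last step left them, time stands still between calls to the robot, and variables do not carry over. Pictures are saved under pics/ and viewed, at most 10 in all, crops included, and the job is handed in when it is done.

Besides the shell and the picture viewer there is one more tool, called after ">>>" as name([rows], argument=value, ...), one row to a line, values as JSON. step_arm: Moves the arm, as the interface text tells. Scaled input: -1 to 1 covers 40 mm each way for a shift and 0.12 rad each way for a turn. Its arguments: {"type":"object","properties":{"moves":{"type":"array","items":{"type":"array","items":{"type":"array","items":{"type":"number","minimum":-1,"maximum":1}}}}},"required":["moves"]}

```bash
ls; mkdir -p pics; cat > h.py <<'E'
import numpy as np,cv2
from bench import *
def pts(f):
    z=f["range_z"];h,w=z.shape;u,v=np.meshgrid(np.arange(w),np.arange(h))
    c=np.stack([(u-f["cx"])/f["fx"]*z,-(v-f["cy"])/f["fy"]*z,-z,np.ones_like(z)],-1)
    return (c@np.linalg.inv(f["camera_from_world"]).T)[...,:3]
E
python3 - <<'E'
from h import *
o=get_obs();print(o)
ims=[]
for n in("scene","top"):
    f=grab_frame(n);np.save(n+".npy",pts(f));np.save(n+"z.npy",f["range_z"]);ims.append(f["image"]);print(n,f["fx"],f["cx"],f["cy"],f["camera_from_world"].round(3).tolist(),[k for k in f])
    cv2.imwrite("pics/%s0.png"%n,f["image"])
E
```

```text
pics
{'clock': 0.0, 'qpos': array([-1.30928680e+00,  2.63507746e-01, -4.89661114e-02,  1.25938813e+00,
       -1.56878348e-05,  1.41549212e+00]), 'dq': array([ 0.00043404, -0.00039042, -0.00064257, -0.00123125, -0.00224283,
       -0.0002316 ]), 'effort': array([-7.26238301e-03, -6.37625742e+01,  3.84567332e+01,  1.37786788e-02,
       -3.31012789e-04,  2.38262606e-05]), 'tool_pos': array([ 0.21245997, -0.47977657,  0.23082226]), 'eef_rot': array([ 9.78361638e-01,  2.06901478e-01, -3.61141530e-05, -5.31660672e-04]), 'wrist_force': array([-0.33921792, -0.20827272,  0.61639097]), 'wrist_torque': array([-0.00384883, -0.01267648,  0.01707853]), 'gripper_force': 0.0, 'gripper_width': 1.0006485998859365}
scene 479.4451816693846 253.31409009782138 186.3663493210145 [[0.215, 0.977, 0.012, -0.14], [-0.841, 0.179, 0.51, 0.449], [0.496, -0.12, 0.86, -1.509], [0.0, 0.0, 0.0, 1.0]] ['image', 'range_z', 'fx', 'fy', 'cx', 'cy', 'camera_from_world']
top 373.39015045923986 261.9660786729843 190.97100824694556 [[-0.027, -1.0, -0.006, 0.021], [0.994, -0.027, 0.107, -0.62], [-0.107, -0.003, 0.994, -0.993], [0.0, 0.0, 0.0, 1.0]] ['image', 'range_z', 'fx', 'fy', 'cx', 'cy', 'camera_from_world']
```

View pics/scene0.png

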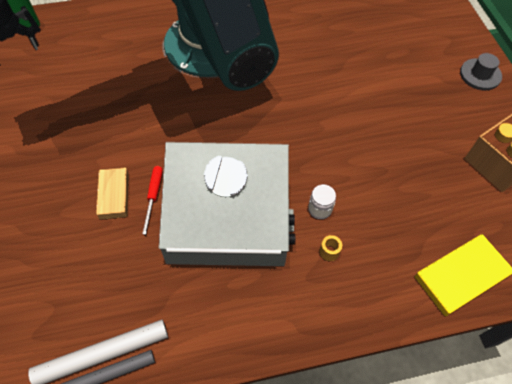

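View pics/top0.png

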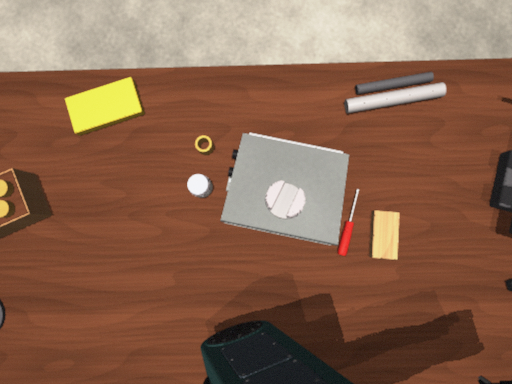

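The scene view shows the box at (165–290, 143–265) with the fastener head at (225,176). The top view shows the cover corners at (249,134), (349,153), (338,243) and (222,222), and the head at (286,199). Next I fit planes to the depth.

```bash
python3 - <<'E'
from h import *
for n in("top","scene"):
    P=np.load(n+".npy");im=cv2.imread("pics/%s0.png"%n);hsv=cv2.cvtColor(im,cv2.COLOR_BGR2HSV)
    print(n,"table z",np.median(P[60:130,160:200,2]) if n=="top" else np.median(P[285:310,200:300,2]))
    roi=np.zeros(im.shape[:2],np.uint8)
    if n=="top":roi[125:250,215:355]=1
    else: roi[135:260,155:300]=1
    m=(roi>0)&(hsv[...,1]<60)&(hsv[...,2]>70)&(P[...,2]>.08)
    head=m&(hsv[...,2]>205)
    # plane of cover
    q=P[m&~head];
    for _ in range(5):
        c=q.mean(0);u,s,vt=np.linalg.svd(q-c,full_matrices=False);nn=vt[2]*np.sign(vt[2,2]);d=(q-c)@nn;q=q[abs(d)<.004]
    print("n",nn,"c",c,len(q),"tilt",np.arccos(nn[2]))
    d=(P-c)@nn; cov=(roi>0)&(abs(d)<.005)&(hsv[...,1]<60)
    cs,_=cv2.findContours(cov.astype(np.uint8),0,2);k=max(cs,key=cv2.contourArea);r=cv2.boxPoints(cv2.minAreaRect(k))
    ap=cv2.approxPolyDP(cv2.convexHull(k),8,True)[:,0];print("corner px",ap.tolist())
    for a,b in ap:
        f=P[b-3:b+4,a-3:a+4].reshape(-1,3);dd=abs((f-c)@nn)<.006;print((a,b),f[dd].mean(0).round(4))
    hm=(roi>0)&(d>.012)&(d<.03);print("head",hm.sum(),P[hm].mean(0),P[hm].min(0),P[hm].max(0),np.median(d[hm]))
    sl=(roi>0)&(d>.0015)&(d<.010)
    ys,xs=np.where(hm);print(xs.min(),xs.max(),ys.min(),ys.max())
    cr=im[ys.min()-20:ys.max()+20,xs.min()-20:xs.max()+20];cv2.imwrite("pics/c_%s.png"%n,cv2.resize(cr,None,fx=6,fy=6,interpolation=2))
    np.set_printoptions(linewidth=250)
    print((d[ys.min()-3:ys.max()+4:2,xs.min()-3:xs.max()+4:2]*1000).round().astype(int))
E
```

```text
top table z 0.0005759705358879819
n [ 0.37611641 -0.09700962  0.9214801 ] c [ 0.62413547 -0.0608957   0.12983338] 781 tilt 0.39892238351943116
corner px [[344, 183], [340, 215], [291, 217], [229, 185], [238, 152]]
(np.int32(344), np.int32(183)) [ 0.6242 -0.1993  0.1192]
(np.int32(340), np.int32(215)) [ 0.5459 -0.1811  0.1442]
(np.int32(291), np.int32(217)) [ 0.544  -0.0629  0.1633]
(np.int32(229), np.int32(185)) [0.6258 0.0804 0.1398]
(np.int32(238), np.int32(152)) [0.7133 0.0603 0.111 ]
head 1239 [ 0.67833304 -0.08448627  0.12093641] [ 0.54646644 -0.22258404  0.09075166] [0.77078703 0.05204176 0.17542852] 0.014070068747617306
242 348 132 215
[[ -62  -63  -63 ...  803  -38  -35]
 [ -64  -66  -63 ...  -37  -39  -38]
 [ -69  -66   11 ...  -43  -44  -37]
 ...
 [ -11  -12  -10 ... -128 -127 -113]
 [ -13  -12  -12 ... -131 -129 -116]
 [ -13  -13  -15 ... -134 -122 -118]]
scene table z 0.0006200636240253354
n [-0.06212165 -0.04056354  0.99724395] c [ 0.65597132 -0.0713521   0.11975667] 514 tilt 0.07426055193815943
corner px [[288, 199], [282, 211], [161, 224], [168, 209]]
(np.int32(288), np.int32(199)) [0.6603 0.0737 0.1277]
(np.int32(282), np.int32(211)) [0.6812 0.0573 0.1226]
(np.int32(161), np.int32(224)) [ 0.6535 -0.2076  0.1117]
(np.int32(168), np.int32(209)) [ 0.6288 -0.192   0.1176]
head 2439 [ 0.59965378 -0.05463822  0.13789012] [ 0.54986424 -0.20208188  0.12411359] [0.6434551  0.09633304 0.15215043] 0.020821254263322687
162 288 160 206
[[ -96  -96  -98 ...   34 -117 -117]
 [-102  -98  -99 ...   33 -113 -115]
 [ -99  -99 -104 ...   31 -118 -120]
 ...
 [-106 -106   10 ...   -2 -122 -121]
 [-104 -102   12 ...   -4 -122 -124]
 [-109 -107   11 ...   -5 -119 -116]]
```

```bash
python3 - <<'E'
from h import *
np.set_printoptions(linewidth=200,suppress=True)
P=np.load("top.npy")
print("profile front->hinge, right of head (top)")
for v in range(236,136,-6): print(v,P[v,318:323].mean(0).round(3),P[v,252:256].mean(0).round(3))
P=np.load("scene.npy")
print("scene")
for v in range(146,268,6): print(v,P[v,183:188].mean(0).round(3),P[v,268:272].mean(0).round(3))
E
```

```text
profile front->hinge, right of head (top)
236 [ 0.495 -0.131  0.162] [ 0.498  0.031 -0.001]
230 [ 0.509 -0.132  0.158] [ 0.514  0.031 -0.   ]
224 [ 0.524 -0.134  0.154] [0.528 0.026 0.164]
218 [ 0.538 -0.135  0.149] [0.542 0.026 0.158]
212 [ 0.553 -0.136  0.145] [0.557 0.025 0.155]
206 [ 0.568 -0.137  0.142] [0.571 0.025 0.151]
200 [ 0.583 -0.139  0.137] [0.567 0.018 0.373]
194 [ 0.598 -0.14   0.132] [0.602 0.025 0.142]
188 [ 0.614 -0.141  0.127] [0.617 0.024 0.137]
182 [ 0.629 -0.143  0.123] [0.632 0.024 0.134]
176 [ 0.645 -0.144  0.118] [0.648 0.024 0.131]
170 [ 0.661 -0.145  0.114] [0.664 0.024 0.124]
164 [ 0.678 -0.147  0.109] [0.68  0.023 0.121]
158 [ 0.694 -0.148  0.104] [0.697 0.023 0.115]
152 [ 0.711 -0.15   0.099] [0.713 0.023 0.11 ]
146 [ 0.732 -0.154  0.077] [0.73  0.023 0.106]
140 [ 0.767 -0.167  0.001] [0.747 0.022 0.101]
scene
146 [ 0.494 -0.128  0.163] [0.536 0.062 0.165]
152 [ 0.508 -0.131  0.16 ] [0.549 0.059 0.161]
158 [ 0.52  -0.133  0.153] [0.561 0.057 0.155]
164 [ 0.535 -0.136  0.15 ] [0.576 0.053 0.152]
170 [ 0.548 -0.138  0.145] [0.589 0.05  0.147]
176 [ 0.561 -0.141  0.141] [0.603 0.047 0.144]
182 [ 0.575 -0.143  0.138] [0.615 0.045 0.139]
188 [ 0.702 -0.14   0.321] [0.628 0.042 0.134]
194 [ 0.601 -0.148  0.13 ] [0.642 0.038 0.132]
200 [ 0.615 -0.15   0.127] [0.654 0.036 0.127]
206 [ 0.628 -0.152  0.122] [0.667 0.033 0.123]
212 [ 0.641 -0.155  0.119] [0.681 0.03  0.12 ]
218 [ 0.653 -0.157  0.114] [0.693 0.027 0.115]
224 [ 0.666 -0.159  0.111] [0.706 0.024 0.113]
230 [ 0.775 -0.153  0.3  ] [0.719 0.021 0.109]
236 [ 0.784 -0.157  0.297] [0.732 0.018 0.106]
242 [ 0.705 -0.166  0.101] [0.743 0.016 0.101]
248 [ 0.717 -0.168  0.097] [0.755 0.013 0.096]
254 [ 0.716 -0.172  0.063] [0.759 0.013 0.072]
260 [ 0.715 -0.176  0.027] [0.759 0.015 0.034]
266 [ 0.719 -0.179  0.   ] [ 0.761  0.016 -0.   ]
```

View pics/c_top.png

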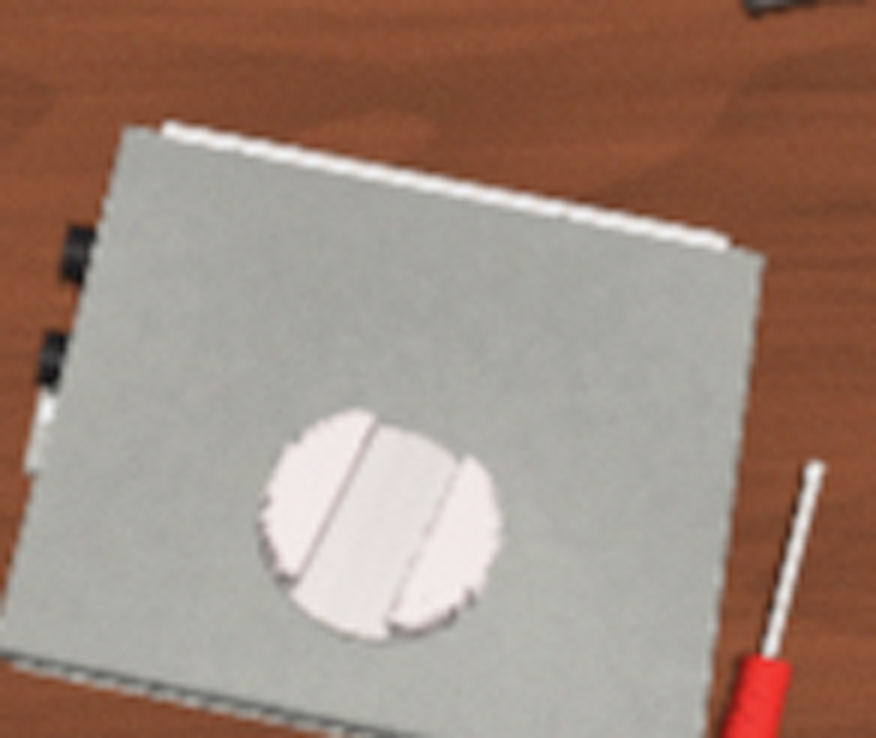

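The crop shows the front edge at lower left and the hinge edge running from (165,125) to (730,240). The slot leans about 25° from the image vertical, against about 11° for the box, so the fastener may already be slightly turned. I'll measure that on the fitted plane.

```bash
cat >> h.py <<'E'
def fit(P,im,roi):
    hsv=cv2.cvtColor(im,cv2.COLOR_BGR2HSV);x0,x1,y0,y1=roi
    R=np.zeros(im.shape[:2],bool);R[y0:y1,x0:x1]=1
    q=P[R&(hsv[...,1]<60)&(P[...,2]>.085)&(P[...,2]<.2)]
    rng=np.random.default_rng(0);best=0
    for _ in range(400):
        a=q[rng.choice(len(q),3,False)];n=np.cross(a[1]-a[0],a[2]-a[0]);l=np.linalg.norm(n)
        if l<1e-3:continue
        n/=l;k=abs((q-a[0])@n)<.003
        if k.sum()>best:best=k.sum();K=k
    q=q[K];c=q.mean(0);n=np.linalg.svd(q-c,full_matrices=False)[2][2];n*=np.sign(n[2])
    return n,c,R
def ray(f,u,v,n,c):
    T=np.linalg.inv(f["camera_from_world"]);o=T[:3,3]
    d=T[:3,:3]@np.array([(u-f["cx"])/f["fx"],-(v-f["cy"])/f["fy"],-1])
    return o+d*((c-o)@n)/(d@n)
E
python3 - <<'E'
from h import *
np.set_printoptions(suppress=True,precision=4,linewidth=200)
for nme,roi in(("top",(215,355,125,250)),("scene",(155,300,135,260))):
    f=grab_frame(nme);P=pts(f);im=f["image"]
    n,c,R=fit(P,im,roi);print(nme,"n",n,"c",c,"tilt",np.arccos(n[2]))
    d=(P-c)@n
    hsv=cv2.cvtColor(im,cv2.COLOR_BGR2HSV)
    cov=(R&(abs(d)<.006)&(hsv[...,1]<60)).astype(np.uint8)
    cov=cv2.morphologyEx(cov,cv2.MORPH_CLOSE,np.ones((9,9)))
    k=max(cv2.findContours(cov,0,2)[0],key=cv2.contourArea)
    Q=np.array([ray(f,u,v,n,c) for u,v in k[:,0]])
    dn=np.array([n[0],n[1],0]);dn/=np.linalg.norm(dn);ey=np.cross([0,0,1],dn);ex=np.cross(ey,n) # ex to hinge(down slope)
    L=np.stack([(Q-c)@ex,(Q-c)@ey],1).astype(np.float32);r=cv2.minAreaRect(L);print("rect",r,"ex",ex,"yaw",np.arctan2(dn[1],dn[0]))
    cen=c+ex*r[0][0]+ey*r[0][1];print("cover centre",cen, "front edge mid approx",cen-ex*.122,"hinge",cen+ex*.122)
    hm=(R&(d>.015)&(d<.027)).astype(np.uint8);hm=cv2.morphologyEx(hm,cv2.MORPH_OPEN,np.ones((3,3)))
    N,lab,st,ct=cv2.connectedComponentsWithStats(hm)
    ch=[]
    for i in range(1,N):
        if st[i,4]>60:
            ys,xs=np.where(lab==i);H=np.array([ray(f,u,v,n,c+n*.02) for u,v in zip(xs,ys)]);l=np.stack([(H-c)@ex,(H-c)@ey],1).astype(np.float32)
            rr=cv2.minAreaRect(l);print("cheek",st[i],l.mean(0),rr);ch.append(l.mean(0))
    if len(ch)==2:
        m=(ch[0]+ch[1])/2;v=ch[1]-ch[0];print("axis",c+ex*m[0]+ey*m[1],"slot ang in cover frame (+ccw)",np.degrees(np.arctan2(v[1],v[0]))%180-90)
E
```

```text
top n [ 0.274  -0.0639  0.9596] c [ 0.6223 -0.0595  0.1305] tilt 0.28524658411377407
rect ((0.0027031749486923218, 0.0007469356060028076), (0.283523291349411, 0.2531130909919739), 89.7719955444336) ex [ 0.9345 -0.2181 -0.2814] yaw -0.2292583397096127
cover centre [ 0.625  -0.0593  0.1297] front edge mid approx [ 0.511  -0.0327  0.164 ] hinge [ 0.739  -0.0859  0.0954]
cheek [266 180  17  27 258] [-0.0343  0.0317] ((-0.03326357156038284, 0.033457376062870026), (0.026093492284417152, 0.07753799855709076), 75.75798797607422)
cheek [287 189  18  27 262] [-0.05   -0.0292] ((-0.049749914556741714, -0.03131914883852005), (0.02690880000591278, 0.07590124756097794), 76.09152221679688)
axis [ 0.5832 -0.0491  0.1423] slot ang in cover frame (+ccw) -14.44928
scene n [ 0.2766 -0.0656  0.9588] c [ 0.6334 -0.062   0.1271] tilt 0.28819983795907045
rect ((-0.008300930261611938, -0.00014325976371765137), (0.2528810203075409, 0.2834486663341522), 0.10429734736680984) ex [ 0.9329 -0.2211 -0.2842] yaw -0.23274355209044958
cover centre [ 0.6256 -0.0603  0.1295] front edge mid approx [ 0.5118 -0.0333  0.1641] hinge [ 0.7394 -0.0873  0.0948]
cheek [205 157  16  32 299] [-0.0594 -0.0303] ((-0.059814196079969406, -0.032429199665784836), (0.026830190792679787, 0.07549678534269333), 77.71586608886719)
cheek [230 162  17  32 309] [-0.0454  0.0301] ((-0.045221958309412, 0.03225431591272354), (0.026874763891100883, 0.07543914765119553), 76.51942443847656)
axis [ 0.5845 -0.0505  0.142 ] slot ang in cover frame (+ccw) -13.114433
```

Both views agree. The cover is open 0.287 rad, the box yaw is -0.231, and the fastener is about 0.24 rad clockwise. The hinge height comes out at 0.090, which matches the given value. I'll shut the gripper, go over the cover's right front corner and press gently there, watching for the tongue catching.

>>> step_arm([
  [[0.74, -0.34, 0, 0, 0, 0, -1], [0.74, -0.34, 0, 0, 0, 0, -1], [0.74, -0.34, 0, 0, 0, 0, -1], [0.74, -0.34, 0, 0, 0, 0, -1], [0.74, -0.34, 0, 0, 0, 0, -1], [0.74, -0.34, 0, 0, 0, 0, -1], [0.74, -0.34, 0, 0, 0, 0, -1], [0.74, -0.34, 0, 0, 0, 0, -1], [0.74, -0.34, 0, 0, 0, 0, -1], [0.74, -0.34, 0, 0, 0, 0, -1]],
])

```text
clock: 1.03
tool_pos: [0.4289, -0.2344, 0.2313]
eef_rot: [0.978, 0.207, 0.0, 0.0]
wrist_force: [0.6, -0.9, 0.0]
gripper_width: -0.003
gripper_force: 0.0
```

>>> step_arm([
  [[0.74, -0.34, 0, 0, 0, 0, -1], [0.74, -0.34, 0, 0, 0, 0, -1], [0.74, -0.34, 0, 0, 0, 0, -1], [0.74, -0.34, 0, 0, 0, 0, -1], [0, 0, 0.5, 0, 0, 0, -1], [0, 0, 0, 0, 0, 0, -1]],
])

```text
clock: 1.53
tool_pos: [0.5142, -0.1366, 0.2087]
eef_rot: [0.978, 0.208, -0.001, -0.001]
wrist_force: [-1.1, -0.0, -0.4]
gripper_width: 0.003
gripper_force: 0.0
```

>>> step_arm([
  [[0, 0, 0.5, 0, 0, 0, -1], [0, 0, 0.5, 0, 0, 0, -1], [0, 0, 0.2, 0, 0, 0, -1], [0, 0, 0.2, 0, 0, 0, -1], [0, 0, 0.2, 0, 0, 0, -1], [0, 0, 0.2, 0, 0, 0, -1], [0, 0, 0, 0, 0, 0, -1]],
])

```text
clock: 2.12
tool_pos: [0.5139, -0.1382, 0.1384]
eef_rot: [0.978, 0.207, -0.0, -0.0]
wrist_force: [-0.6, -0.5, -0.8]
gripper_width: -0.001
gripper_force: 0.0
```

```bash
cat > tilt.py <<'E'
from h import *
import sys
np.set_printoptions(suppress=True,precision=4,linewidth=200)
f=grab_frame("scene");P=pts(f);n,c,R=fit(P,f["image"],(155,300,135,260));print("tilt",np.arccos(n[2]),n,c,get_obs()["wrist_force"])
if len(sys.argv)>1: cv2.imwrite("pics/"+sys.argv[1],cv2.resize(f["image"][100:290,120:340],None,fx=3,fy=3))
E
python3 tilt.py
```

```text
tilt 0.1953373768447698 [ 0.189  -0.0441  0.981 ] [ 0.6364 -0.0591  0.1163] [-0.0443 -0.6534  0.3405]
```

The cover is moving with almost no force, so I continue down.

>>> step_arm([
  [[0, 0, 0.15, 0, 0, 0, -1], [0, 0, 0.15, 0, 0, 0, -1], [0, 0, 0.15, 0, 0, 0, -1], [0, 0, 0.1, 0, 0, 0, -1], [0, 0, 0, 0, 0, 0, -1]],
])

```text
clock: 2.58
tool_pos: [0.514, -0.138, 0.1163]
eef_rot: [0.978, 0.207, -0.0, -0.0]
wrist_force: [-0.1, 0.1, 0.8]
gripper_width: 0.001
gripper_force: 0.0
```

>>> step_arm([
  [[0, 0, 0.1, 0, 0, 0, -1], [0, 0, 0.1, 0, 0, 0, -1], [0, 0, 0.1, 0, 0, 0, -1], [0, 0, 0, 0, 0, 0, -1]],
])

```text
clock: 2.92
tool_pos: [0.5141, -0.1381, 0.1045]
eef_rot: [0.978, 0.207, -0.0, -0.0]
wrist_force: [-0.0, 0.2, 0.7]
gripper_width: -0.001
gripper_force: 0.0
```

>>> step_arm([
  [[0, 0, 0.1, 0, 0, 0, -1], [0, 0, 0.08, 0, 0, 0, -1], [0, 0, 0.05, 0, 0, 0, -1], [0, 0, 0, 0, 0, 0, -1]],
])

```text
clock: 3.25
tool_pos: [0.5143, -0.1382, 0.0956]
eef_rot: [0.978, 0.207, -0.0, -0.0]
wrist_force: [-0.1, 0.3, -0.5]
gripper_width: 0.005
gripper_force: 0.0
```

```bash
python3 tilt.py
```

```text
tilt 0.003029222760034049 [ 0.003  -0.0001  1.    ] [ 0.6368 -0.0583  0.0961] [-0.3075  0.0689  1.1156]
```

>>> step_arm([
  [[0, 0, 0.05, 0, 0, 0, -1], [0, 0, 0.02, 0, 0, 0, -1], [0, 0, 0, 0, 0, 0, -1]],
])

```text
clock: 3.55
tool_pos: [0.5146, -0.1383, 0.0948]
eef_rot: [0.978, 0.207, 0.001, 0.001]
wrist_force: [-7.3, 3.0, 25.1]
gripper_width: 0.001
gripper_force: 12.4
```

>>> step_arm([
  [[0, 0, -0.6, 0, 0, 0, -1], [0, 0, -1, 0, 0, 0, -1], [0, 0, -1, 0, 0, 0, -1], [0, 0, 0, 0, 0, 0, -1]],
])

```text
clock: 3.88
tool_pos: [0.5166, -0.1391, 0.204]
eef_rot: [0.978, 0.207, 0.004, 0.003]
wrist_force: [0.5, 0.3, 0.6]
gripper_width: -0.002
gripper_force: 0.0
```

```bash
python3 tilt.py; python3 - <<'E'
from h import *
f=grab_frame("top");cv2.imwrite("pics/top1.png",cv2.resize(f["image"][120:260,205:365],None,fx=4,fy=4))
np.save("t1.npy",pts(f))
E
```

```text
tilt 0.000511181901745494 [-0.0004 -0.0003  1.    ] [ 0.6319 -0.0618  0.0958] [ 0.0937  0.878  -1.0092]
```

View pics/top1.png

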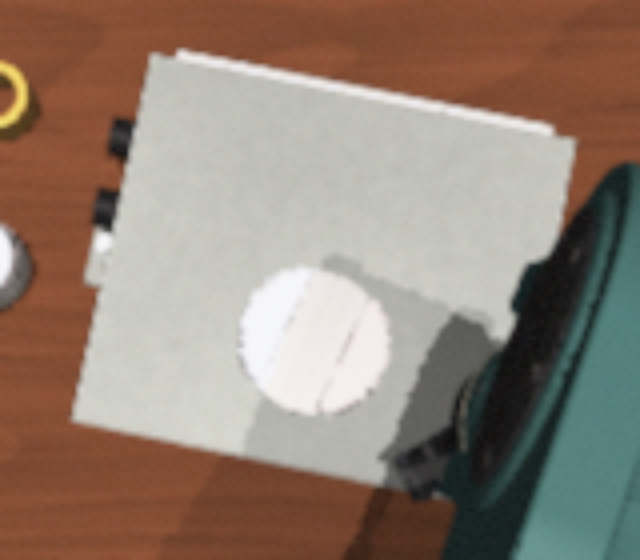

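The cover is shut with tilt about 0 and a firm stop, and the slot is unmoved. The head is at (315,340) in this crop, and the arm is clear of it at the right. Next I measure the axis and slot angle.

```bash
cat > latch.py <<'E'
from h import *
np.set_printoptions(suppress=True,precision=4,linewidth=200)
for nme,(a,b,c_,d) in (("top",(215,355,125,250)),("scene",(155,300,135,260))):
    f=grab_frame(nme);P=pts(f);R=np.zeros(P.shape[:2],bool);R[c_:d,a:b]=1
    near=np.hypot(P[...,0]-.577,P[...,1]+.0485)<.06
    hm=(R&near&(abs(P[...,2]-.1155)<.005)).astype(np.uint8);hm=cv2.morphologyEx(hm,cv2.MORPH_OPEN,np.ones((3,3)))
    N,lab,st,ct=cv2.connectedComponentsWithStats(hm);A=[]
    for i in range(1,N):
        if st[i,4]>60:
            ys,xs=np.where(lab==i);H=np.array([ray(f,u,v,np.array([0,0,1.]),np.array([0,0,.115])) for u,v in zip(xs,ys)]);r=cv2.minAreaRect(H[:,:2].astype(np.float32))
            A.append(H.mean(0));print(nme,st[i,4],H.mean(0),r)
    if len(A)==2:
        v=A[1]-A[0];print("axis",(A[0]+A[1])/2,"latch cw",-(((np.arctan2(v[1],v[0])+.231)%np.pi)-np.pi/2))
E
python3 latch.py; python3 -c "
from h import *
print(get_obs()['qpos'].round(3))"
```

```text
top 248 [ 0.591 -0.02   0.115] ((0.5919311046600342, -0.017923811450600624), (0.026828886941075325, 0.07464027404785156), 63.337013244628906)
top 244 [ 0.5627 -0.0754  0.115 ] ((0.5617377161979675, -0.07745882123708725), (0.0264886524528265, 0.07458335161209106), 63.1061897277832)
axis [ 0.5769 -0.0477  0.115 ] latch cw 0.24174890905937585
scene 264 [ 0.5628 -0.0763  0.115 ] ((0.5615033507347107, -0.07795331627130508), (0.027300210669636726, 0.07699758559465408), 63.76960372924805)
scene 264 [ 0.5909 -0.0209  0.115 ] ((0.5912985801696777, -0.018545866012573242), (0.027493035420775414, 0.07804598659276962), 62.775413513183594)
axis [ 0.5768 -0.0486  0.115 ] latch cw 0.2384154564800518
[-0.416  0.289 -0.106  1.176  0.     2.309]
```

The axis is at (0.577, -0.0485) from both views, and the latch is at 0.24 rad. The plan is to line the shut fingers up with the slot (tool y along it), enter 28 mm in front of the axis, then sweep an arc.

>>> step_arm([
  [[0.464, -0.5, 0, 0, 0, 0, -1], [0.464, -0.5, 0, 0, 0, 0, -1], [0.464, -0.5, 0, 0, 0, 0, -1], [0.464, -0.5, 0, 0, 0, 0, -1], [0, 0, 0, 0, 0, -0.95, -1], [0, 0, 0, 0, 0, -0.95, -1], [0, 0, 0, 0, 0, -0.95, -1], [0, 0, 0, 0, 0, -0.95, -1], [0, 0, 0, 0, 0, -0.95, -1], [0, 0, 0, 0, 0, -0.95, -1]],
])

```text
clock: 4.92
tool_pos: [0.5492, -0.0348, 0.1958]
eef_rot: [0.851, 0.525, -0.001, -0.001]
wrist_force: [-0.1, -0.0, -0.1]
gripper_width: 0.002
gripper_force: 0.0
```

>>> step_arm([
  [[0, 0, 0.9, 0, 0, 0, -1], [0, 0, 0.6, 0, 0, 0, -1], [0, 0, 0, 0, 0, 0, -1]],
])

```text
clock: 5.17
tool_pos: [0.5469, -0.0344, 0.1322]
eef_rot: [0.852, 0.523, -0.003, -0.003]
wrist_force: [-0.0, 0.0, -0.6]
gripper_width: -0.0
gripper_force: 0.0
```

```bash
python3 - <<'E'
from h import *
o=get_obs();print(o["tool_pos"],o["eef_rot"],o["qpos"])
f=grab_frame("scene");a=f["image"][110:230,160:310];g=grab_frame("wrist")["image"]
cv2.imwrite("pics/s2.png",np.hstack([cv2.resize(a,(400,320)),cv2.resize(g,(400,320))]))
E
```

```text
[ 0.54694004 -0.0343863   0.13219582] [ 0.85231458  0.52301341 -0.0029734  -0.0028261 ] [-2.11496951e-01  3.56128964e-01 -1.86906893e-01  1.03596486e+00
 -1.54165995e-05  1.82932014e+00]
```

View pics/s2.png

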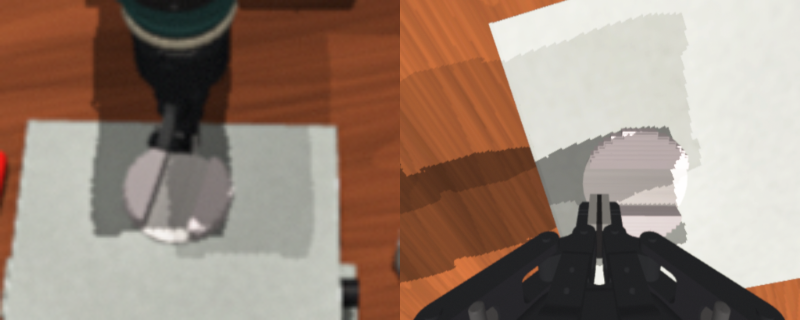

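Left half: the fingertip at (172,135) is over the front end of the slot. Right half: the wrist camera shows the tips over the head with the slot below. Now I go in.

>>> step_arm([
  [[0, 0.1, 0.2, 0, 0, 0, -1], [0, 0, 0.3, 0, 0, 0, -1], [0, 0, 0.2, 0, 0, 0, -1], [0, 0, 0, 0, 0, 0, -1]],
])

```text
clock: 5.6
tool_pos: [0.5532, -0.0368, 0.1084]
eef_rot: [0.852, 0.523, -0.0, -0.0]
wrist_force: [0.6, 0.6, -0.3]
gripper_width: -0.003
gripper_force: 0.0
```

>>> step_arm([
  [[0, -0.04, 0.1, 0, 0, 0, -1], [0.104, 0.008, 0, 0, 0, 0, -1], [0.103, 0.024, 0, 0, 0, 0, -1], [0.097, 0.038, 0, 0, 0, 0, -1], [0.091, 0.052, 0, 0, 0, 0, -1], [0, 0, 0, 0, 0, 0, -1]],
])

```text
clock: 6.1
tool_pos: [0.5645, -0.0266, 0.1058]
eef_rot: [0.853, 0.522, -0.002, 0.003]
wrist_force: [-3.7, -14.5, 2.2]
gripper_width: -0.004
gripper_force: 6.3
```

```bash
cat > p.py <<'E'
from h import *
o=get_obs();d=o["tool_pos"][:2]-[.577,-.0485];s=np.array([.891,-.454]);x=np.array([.454,.891])
print("tool xy rel axis mm",d@x*1e3,d@s*1e3,"r",np.hypot(*d)*1e3,"t",np.arctan2(d@x,-(d@s)),"z",o["tool_pos"][2],o["wrist_force"].round(1))
E
python3 p.py; python3 tilt.py
```

```text
tool xy rel axis mm 13.873544635224585 -21.104103803498212 r 25.25589736428804 t 0.5815500512325069 z 0.10578846790915464 [ -3.7 -14.5   2.2]
tilt 0.001164521733339923 [ 0.0005 -0.0011  1.    ] [ 0.6352 -0.0626  0.0957] [ -1.1384 -18.8733   1.5618]
```

```bash
python3 - <<'E'
from h import *
a=grab_frame("scene")["image"][140:220,190:270];g=grab_frame("wrist")["image"];t=grab_frame("top")["image"][160:240,245:325]
cv2.imwrite("pics/s3.png",np.hstack([cv2.resize(a,(380,380)),cv2.resize(g[150:384,170:404],(380,380))]))
E
python3 p.py; python3 latch.py
```

```text
tool xy rel axis mm 13.993482113656679 -21.484099143013907 r 25.639540358792896 t 0.5773175944213811 z 0.10591438531411605 [ -1.9 -17.   -0.1]
scene 246 [ 0.5553 -0.0721  0.115 ] ((0.5542228817939758, -0.07319594919681549), (0.027538152411580086, 0.07055939733982086), 46.715904235839844)
scene 288 [ 0.5984 -0.0265  0.115 ] ((0.5986073613166809, -0.0239158496260643), (0.029289543628692627, 0.07662215828895569), 48.1124153137207)
axis [ 0.5769 -0.0493  0.115 ] latch cw 0.5257563188518442
```

View pics/s3.png

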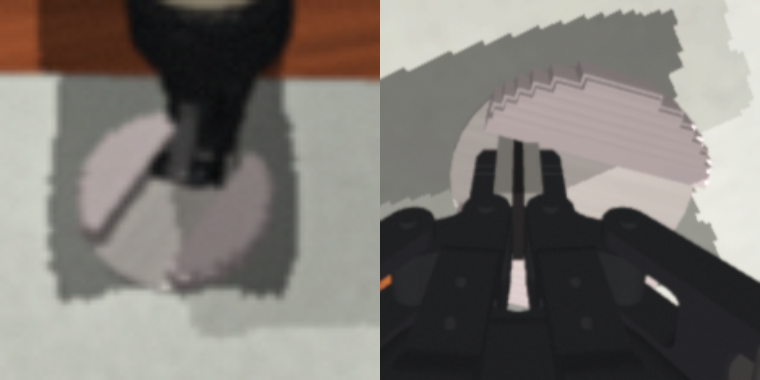

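The latch is turning and now reads 0.53 rad. The fingertip pushes the slot wall with the tips inside the slot at (185,170) on the left. I carry on.

>>> step_arm([
  [[0.082, 0.065, 0, 0, 0, 0, -1], [0.071, 0.077, 0, 0, 0, 0, -1], [0.059, 0.087, 0, 0, 0, 0, -1], [0.046, 0.095, 0, 0, 0, 0, -1]],
])

```text
clock: 6.73
tool_pos: [0.5784, -0.0232, 0.1056]
eef_rot: [0.853, 0.522, -0.003, 0.002]
wrist_force: [-19.6, -25.4, 8.0]
gripper_width: -0.004
gripper_force: 13.3
```

```bash
python3 p.py; python3 latch.py; python3 tilt.py
```

```text
tool xy rel axis mm 23.151289029862216 -10.263722052275313 r 25.324456521214337 t 1.153500795399146 z 0.10563645190133689 [-19.6 -25.4   8. ]
scene 197 [ 0.547  -0.0635  0.115 ] ((0.5464948415756226, -0.0650923103094101), (0.028715649619698524, 0.05612211674451828), 13.584982872009277)
scene 274 [ 0.6073 -0.0425  0.115 ] ((0.6090248823165894, -0.04197942838072777), (0.02933330088853836, 0.07578171789646149), 10.308235168457031)
axis [ 0.5771 -0.053   0.115 ] latch cw 1.004867314759153
tilt 0.0012320619997974764 [ 0.0009 -0.0008  1.    ] [ 0.6352 -0.0638  0.0956] [-11.6014 -11.5369   6.8176]
```

>>> step_arm([
  [[0.02, 0.05, 0, 0, 0, 0, -1], [0.015, 0.05, 0, 0, 0, 0, -1], [0.01, 0.05, 0, 0, 0, 0, -1], [0.005, 0.05, 0, 0, 0, 0, -1], [0, 0.05, 0, 0, 0, 0, -1], [0, 0, 0, 0, 0, 0, -1]],
])

```text
clock: 7.38
tool_pos: [0.5875, -0.025, 0.1056]
eef_rot: [0.853, 0.522, -0.003, 0.0]
wrist_force: [-13.4, -7.1, 9.2]
gripper_width: -0.001
gripper_force: 7.2
```

```bash
python3 p.py; python3 latch.py
```

```text
tool xy rel axis mm 25.757838658701285 -1.3161039630687819 r 25.791478779054614 t 1.5197454431550546 z 0.10555386934494809 [-13.4  -7.1   9.2]
scene 137 [ 0.5434 -0.0594  0.115 ] ((0.5409648418426514, -0.06117498129606247), (0.04067162796854973, 0.02647940069437027), 82.8821792602539)
scene 287 [ 0.6073 -0.0544  0.115 ] ((0.6090818047523499, -0.05421936511993408), (0.0762525349855423, 0.028582856059074402), 80.39371490478516)
axis [ 0.5753 -0.0569  0.115 ] latch cw 1.2617974060378225
```

>>> step_arm([
  [[0, 0.05, 0, 0, 0, 0, -1], [0, 0.05, 0, 0, 0, 0, -1], [0, 0, 0, 0, 0, 0, -1]],
])

```text
clock: 7.73
tool_pos: [0.5899, -0.0254, 0.1052]
eef_rot: [0.852, 0.523, -0.003, -0.001]
wrist_force: [-22.9, -3.6, 14.4]
gripper_width: -0.001
gripper_force: 12.7
```

```bash
python3 p.py; python3 latch.py
```

```text
tool xy rel axis mm 26.459654345715304 0.948563997989902 r 26.476691349157804 t 1.60663042875439 z 0.10523933586014342 [-22.9  -3.6  14.4]
scene 121 [ 0.5431 -0.0595  0.115 ] ((0.5416073203086853, -0.05957352742552757), (0.037929851561784744, 0.02248266153037548), 78.04474639892578)
scene 270 [ 0.6069 -0.0562  0.115 ] ((0.6079376935958862, -0.05576055124402046), (0.07403198629617691, 0.029164040461182594), 78.01646423339844)
axis [ 0.575  -0.0579  0.115 ] latch cw 1.28819474894298
```

>>> step_arm([
  [[0, 0.04, 0, 0, 0, 0, -1], [0, 0.02, 0, 0, 0, 0, -1], [0, 0, 0, 0, 0, 0, -1]],
])

```text
clock: 8.08
tool_pos: [0.5902, -0.0256, 0.105]
eef_rot: [0.852, 0.523, -0.004, -0.003]
wrist_force: [-32.8, 0.0, 18.7]
gripper_width: -0.004
gripper_force: 18.2
```

>>> step_arm([
  [[0, -0.08, 0, 0, 0, 0, -1], [0, -0.07, 0, 0, 0, 0, -1], [0, 0, 0, 0, 0, 0, -1]],
])

```text
clock: 8.33
tool_pos: [0.5892, -0.0234, 0.1057]
eef_rot: [0.852, 0.523, -0.001, -0.0]
wrist_force: [-6.1, -2.4, 1.9]
gripper_width: 0.0
gripper_force: 3.2
```

```bash
python3 p.py; python3 latch.py
```

```text
tool xy rel axis mm 27.84961184653894 -0.5537383554714032 r 27.855158120152616 t 1.5509157839651124 z 0.10570464705381022 [-6.1 -2.4  1.9]
scene 128 [ 0.5426 -0.0576  0.115 ] ((0.5402211546897888, -0.05928283557295799), (0.037927139550447464, 0.025327596813440323), 78.06330108642578)
scene 280 [ 0.6068 -0.057   0.115 ] ((0.6086108088493347, -0.05636719986796379), (0.07442289590835571, 0.028676673769950867), 75.45956420898438)
axis [ 0.5747 -0.0573  0.115 ] latch cw 1.32984012709302
```

It hit the hard stop: the force rose with no motion. I back off 2 mm, lift straight up and retreat.

>>> step_arm([
  [[0, -0.05, 0, 0, 0, 0, -1], [0, 0, 0, 0, 0, 0, -1]],
])

```text
clock: 8.6
tool_pos: [0.5884, -0.0225, 0.1056]
eef_rot: [0.852, 0.523, 0.0, 0.0]
wrist_force: [-0.7, -0.0, -0.6]
gripper_width: 0.006
gripper_force: 0.2
```

>>> step_arm([
  [[0, 0, -0.2, 0, 0, 0, -1], [0, 0, -0.3, 0, 0, 0, -1], [0, 0, -1, 0, 0, 0, -1], [0, 0, -1, 0, 0, 0, -1], [-0.5, 0, -1, 0, 0, 0, -1], [-0.6, -0.6, 0, 0, 0, 0, -1], [-0.6, -0.6, 0, 0, 0, 0, -1], [-0.6, -0.6, 0, 0, 0, 0, -1], [-0.6, -0.6, 0, 0, 0, 0, -1], [0, 0, 0, 0, 0, 0, -1]],
])

```text
clock: 9.43
tool_pos: [0.4465, -0.0821, 0.2438]
eef_rot: [0.853, 0.523, -0.0, 0.0]
wrist_force: [0.6, -0.4, 1.7]
gripper_width: 0.002
gripper_force: 0.0
```

```bash
python3 latch.py; python3 tilt.py; python3 - <<'E'
from h import *
o=get_obs();print(o["tool_pos"],o["wrist_force"],o["dq"].round(3))
a=grab_frame("scene")["image"]
cv2.imwrite("pics/s4.png",a)
E
```

```text
top 255 [ 0.607  -0.0545  0.115 ] ((0.6091535091400146, -0.05505666136741638), (0.07566507905721664, 0.02695482224225998), 77.06669616699219)
top 246 [ 0.5455 -0.0415  0.115 ] ((0.543942928314209, -0.04058435931801796), (0.07284244894981384, 0.026871200650930405), 76.55262756347656)
axis [ 0.5762 -0.048   0.115 ] latch cw 1.5479104845653304
scene 250 [ 0.5454 -0.0427  0.115 ] ((0.5436261892318726, -0.04316294193267822), (0.07087554037570953, 0.02533133514225483), 78.04463195800781)
scene 293 [ 0.607  -0.0563  0.115 ] ((0.6086116433143616, -0.05633450672030449), (0.07439901679754257, 0.028427647426724434), 75.64177703857422)
axis [ 0.5762 -0.0495  0.115 ] latch cw 1.556999790341274
tilt 0.0016941587535619694 [ 0.0006 -0.0016  1.    ] [ 0.6327 -0.0613  0.0958] [-0.2944  0.3916  0.5612]
[ 0.45125447 -0.08177715  0.24343572] [-0.29440159  0.39159017  0.56121261] [ 0.015  0.026  0.013 -0.004 -0.001  0.002]
```

View pics/s4.png

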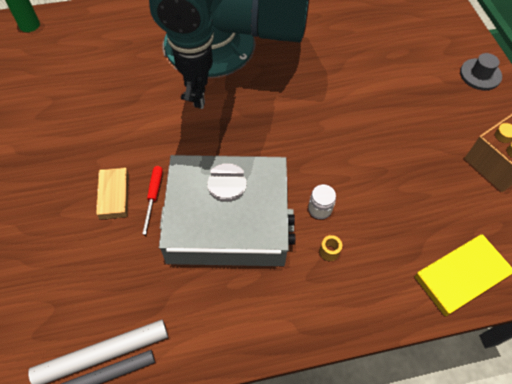

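The slot lies along the front edge (head at (227,181)) with the latch at about 1.55 and the cover flat. The tin (322,200), bush (331,248), driver (152,200) and case (112,193) have not moved, and the arm is clear.

```bash
python3 -c "
from bench import *
print(job_done())"
```

```text
the job is handed in; nothing more can be done
None
```

The cover is shut and the fastener is turned clockwise to its hard stop (about 1.55 rad measured, locked above 1.40). The other things on the bench were not moved, the arm is clear, and the job was handed in at about 9.5 s.

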